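Slide the drive tray into the network box

ROBOT

A 6-joint arm with a two-finger parallel gripper is mounted at the origin on the work surface. World frame = base frame: x ahead of the robot, y to its left, z up, the work surface at z = 0. Lengths are in m, angles in rad, forces in N, time in s.
With the tool pointing down it reaches from about 0.3 to 0.875 m from the base axis. Payload 6.4 kg.
Tool frame: the origin (TCP) lies at the very end of the fingers, on their centre line; the grasp point (between the pads) lies 19 mm behind it; z points along the fingers, y is the line along which they close (so a half turn about z gives the same grasp; the last joint's range is limited). The gripper opens to 85 mm and grips with 20 to 120 N. Pads are 22 mm wide; open, the fingers measure 114 mm over their backs; the gripper's body (76 mm by 85 mm) begins 54 mm behind the grasp point. The pads swing forward as they close: fully open they stand 13 mm farther back than shut.
Start: joints at [-1.314, 0.181, 1.607, -0, 1.354, -0.206], TCP at [0.257, -0.515, 0.192] pointing down, gripper open.
Joint ranges: [-2.99, 2.99], [-0.89, 2.07], [0.3, 2.58], [-1.14, 4.28], [0, 2.63], [-3.12, 3.12]. Speed limits (rad/s): [2.57, 2.57, 3.01, 3.14, 3.14, 3.14].

INTERFACE

Orientations are given as a unit quaternion [w, x, y, z].
In Python, from bench import ctrl gives the robot as it stands.
- The arm moves only by the tool jog_arm, never from a script. Its argument "series" is a list that holds one entry, the list of rows, each a list of 7 numbers: the shift along the tool's x, y, z in mm, then the turn, a rotation vector about the tool's x, y, z in rad, then the finger opening in mm, from 0 to 85.4. In form: [[[tx, ty, tz, rx, ry, rz, gripper], ...]]. A call has exactly 10 rows; each row shifts and turns the commanded pose from where the row before left it, along the tool's axes as they then stand; what a row does not reach is not made up. A row lasts 1/10 s, in which the tool goes at most 50 mm and 8.59 degrees, less where a joint would pass 70% of its speed; a pose out of reach is approached as far as the arm can. A call with a gripper value outside its range is refused whole. The fingers move at their own pace and stop on an object; the grip force is fixed at half the most. Time passes only in rows, so rows that do not move let the fingers close, or fill a call up. It gives the time, the measured TCP pose, the force, the opening and the grip force at its end, in the units of the state.
- ctrl.get_obs(): the state, without advancing time (a new reading comes with each control period).
- ctrl.camera(name): name is "side" or "top"; returns a dict with "frame" (480x640x3 uint8, blue, green, red), "z_map" (480x640 float32, m along the optical axis (not along the pixel's ray), 0 where there is no reading), "fx", "fy", "cx", "cy" (pixels), "xyz" and "rotation" of the camera in the world. Camera axes: x right, y down, z forward; pixel columns grow to the right and rows downward; lengths in m; the calibration is good to about 2 mm. A picture is of the moment at which its call begins.
- ctrl.hand_in(): hands the job in; it is judged then, once.
The state is a dict: "time_s": time; "q": joint angles; "dq": joint speeds; "joint_efforts": joint torques, N m; "eef_pos": TCP position; "eef_rot": TCP orientation; "wrist_force": force on the tool from outside, world axes, zero at the start; "torque": the same for the moment, N m; "opening": opening from 0.0 (shut) to 1.0 (fully open); "grasp_force": force on a finger pad.
Only numpy, scipy, OpenCV 4.12 (cv2) and the standard library are available. Lean on these libraries where they do the work, as an engineer would, in place of code of your own. Each camera call takes 0.05 s, during which the arm holds its last target. There are 200 camera calls.

TASK

Pick up the drive tray lying on the desk by its upright fin and slide it into the wide slot of the white network box, using light contact with the guide walls hidden inside to line it up, until its faceplate sits flush against the box, then let go. Be gentle: no hard knocks or pushes against the box (a light hand push, never 40 N), and leave the mug, the screwdriver and the black power brick where they are.

Things in the scene. Friction and masses are not known exactly. Their poses are not given: they have to be found in the camera images.
- netbox: White plastic network box fixed on the desk, 220 mm wide (y), 215 mm deep (x), 58 mm high, five small indicator windows on top. Origin: middle of the sill's front edge, at desk level; x points into the slot, y left seen looking in, z up. The first 40 mm (x = 0 to 40) are an open sill, top 8 mm above the desk; the upright front face at x = 40 mm faces the robot.
- slot (a point): Bottom middle of the slot in the box's front face, 40 mm behind the sill's front edge, 8 mm above the desk; axes as the box. The slot is 132 mm wide and 36 mm high (8 to 44 mm above the desk) under a cover 14 mm thick; its floor runs on level from the sill.
- guides (a point): Point on the slot's floor 75 mm in, on its middle line; axes as the box. Around it, unseen, stand two rigid parallel steel walls 8 mm thick, 30 mm high, 82.5 mm apart, ends blunt. Left (+y) wall: 30 to 137 mm in from the front face; right: 72 to 137 mm. The pair is off the middle line by up to 16 mm either way and turned up to 0.02 rad; not measured, find it by touch.
- tray: Loose drive tray, 0.16 to 0.28 kg: flat metal sled 120 mm long (x), 80 wide, 22 high, a grey faceplate 170 wide, 6 thick, 36 high at its rear end, a fin outside. Lies flat, nose away from the robot. Origin: underside, middle of the faceplate's inner face; x to the nose, z up. Home: faceplate against the box's front face (origin 40 mm from the sill edge), underside on the slot floor; no other stop.
- tray_grip (a point): The middle of the upright fin, where to grip it from above, fingers to its left and right: 25 mm behind the tray's origin, 28 mm above its underside. The fin is 8 mm thick (y), 36 mm long (x), 44 mm high from the underside. Axes as the tray.
- tray_nose (a point): Middle of the lower edge of the tray's blunt nose, 120 mm ahead of its origin; axes as the tray.
- mug: Blue ceramic mug, 80 mm wide, 92 mm high, origin under its centre; bystander.
- screwdriver: Screwdriver 180 mm long lying on the desk, origin under its middle; bystander.
- psu: Black power brick 85 x 45 x 32 mm, long side along its x, origin under its centre; bystander.
- sled: The tray's metal sled (the part that goes into the slot, rigidly joined to the faceplate), 120 x 80 x 22 mm; same origin and axes as the tray.
Things that resemble listed ones, but are neither listed nor needed, are in the scene too. What is shaped like the tray but pink or turquoise is not meant.

How it is judged:
At the end, for the whole second after the job is handed in: The faceplate is flush with the box's front face: the tray's origin is at x = 36.5 to 43.5 mm of the box (40 mm nominal), 5 to 11 mm above the desk (8 mm: on the slot floor), aligned with the box within 0.07 rad, level within 0.05 rad and at rest (x of tray in the frame of netbox between 0.0365 and 0.0435 m and z of tray in the frame of netbox between 0.005 and 0.011 m and angle between the x axis of tray and the x axis of netbox, either way round below 0.07 rad and angle between tray's own z axis and vertical below 0.05 rad and linear speed of tray below 0.01 m/s); the robot touches nothing.
It fails at once if the tray is pressed against the network box, the walls in it or anything else with more than 40 N (contact force between tray and netbox above 40 N or contact force between sled and anything else above 40 N).
It fails at once if the robot presses on the network box itself with more than 40 N (contact force between any of the arm, the fingers and netbox above 40 N).
It fails at once if the mug, the screwdriver or the power brick is moved by more than 30 mm (distance of any of mug, screwdriver, psu from where it was at the start of the episode above 0.03 m).
It also fails if it takes over 58 s, if anything falls off the work surface, if the arm or the gripper's body presses on something with over 40 N, if the wrist force passes 120 N, or if a joint passes its speed limit or range.

## Working session

There is one attempt and no reset: what is moved stays moved. The work goes in short steps, Python scripts to look and compute and a tool call to move; the robot and the scene stay as the last step left them, time stands still between calls to the robot, and variables do not carry over. Pictures are saved under pics/ and viewed, at most 10 in all, crops included, and the job is handed in when it is done.

Besides the shell and the picture viewer there is one more tool, called after "Request:" as name(argument=value, ...), one argument or row to a line, values as JSON. jog_arm: Moves the arm, as the interface text tells. Its arguments: {"type":"object","properties":{"series":{"type":"array"}},"required":["series"]}

```bash
mkdir -p pics
cat > h.py <<'E'
import numpy as np, cv2
from bench import ctrl
from scipy.spatial.transform import Rotation as R
def cam(n):
    c=ctrl.camera(n); r=np.array(c["rotation"],float)
    if r.size==4: r=R.from_quat(np.roll(r.ravel(),-1)).as_matrix()
    z=c["z_map"]; v,u=np.mgrid[:480,:640]
    P=np.stack([(u-c["cx"])/c["fx"]*z,(v-c["cy"])/c["fy"]*z,z],-1)@r.T+np.array(c["xyz"])
    P[z==0]=np.nan
    return c["frame"],P,c
E
python3 - <<'E'
from h import *
for n in("top","side"):
    f,P,c=cam(n); cv2.imwrite(f"pics/{n}0.png",f); np.save(f"{n}0.npy",P); np.save(f"{n}0f.npy",f)
    print(n,c["xyz"],np.round(c["rotation"],3),c["fx"])
o=ctrl.get_obs(); print(o)
E
```

```text
top [ 0.4139155  -0.00207705  1.05704523] [ 0.058 -0.701  0.708 -0.056] 452.6623294134455
side [0.27050377 1.05960783 1.01278298] [ 0.056 -0.137  0.896 -0.418] 521.9209173504926
{'time_s': 0.1, 'q': array([-1.31434947e+00,  1.81509267e-01,  1.60786987e+00,  1.00814620e-06,
        1.35377621e+00, -2.06312111e-01]), 'dq': array([-0.00100165, -0.00126624, -0.00270762, -0.0011816 ,  0.00027876,
        0.00164846]), 'joint_efforts': array([ 4.32162033e-04, -4.45876050e+01, -3.52235949e+01, -2.90299768e-04,
        4.15331204e-03,  2.23259235e-06]), 'eef_pos': array([ 0.25656237, -0.51399251,  0.1913688 ]), 'eef_rot': array([-7.81114017e-04,  9.73350705e-01,  2.29320287e-01, -1.90922597e-05]), 'wrist_force': array([-0.48312682, -0.21520186, -0.59232253]), 'torque': array([0.01848445, 0.03382546, 0.00482388]), 'grasp_force': 0.0, 'opening': 0.9997742496163042}
```

View pics/top0.png

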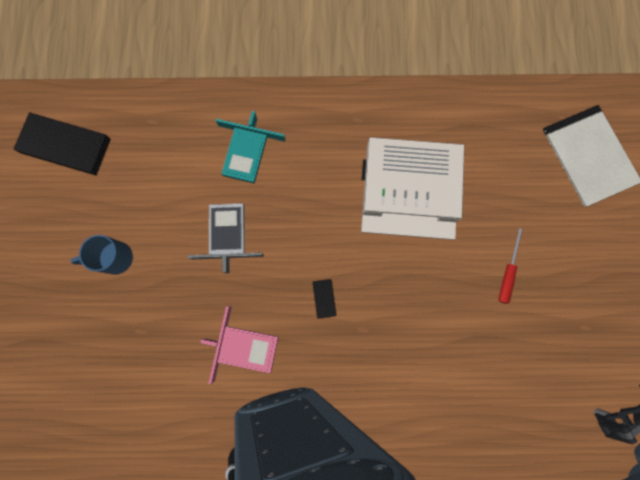

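View pics/side0.png

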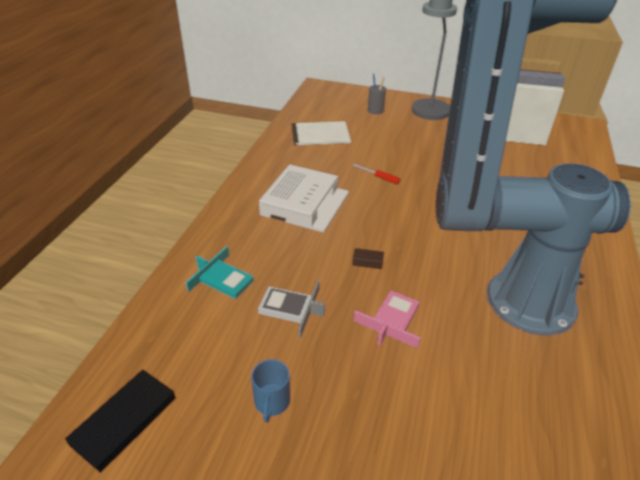

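The top view shows the grey tray at about px (228,230), with its fin at (226,264). The white box is at (413,190) with its sill at (409,225), the psu at (324,298), the mug at (103,254) and the screwdriver at (512,265). In the side view the tray is at (290,303), its fin at (316,308) and the box at (300,197). Next I measure from both depth maps.

```bash
cat > meas.py <<'E'
from h import *
def rect(P,m):
    q=P[m][:,:2]; r=cv2.minAreaRect((q*1000).astype(np.float32)); return [np.round(x,1) for x in r], np.round(np.median(P[m][:,2])*1000,1), len(q)
def sel(P,b,z0,z1): 
    x,y,z=P[...,0],P[...,1],P[...,2]; return (x>b[0])&(x<b[1])&(y>b[2])&(y<b[3])&(z>z0)&(z<z1)
E
python3 - <<'E'
from meas import *
for n in("top","side"):
    P=np.load(n+"0.npy"); 
    if n=="top":
        for u,v in[(226,264),(226,256),(226,230),(413,160),(409,226),(324,298),(500,50+250)]: print(u,v,np.round(P[v,u],4))
    else:
        for u,v in[(316,308),(285,303),(300,190),(330,210),(368,258)]: print(u,v,np.round(P[v,u],4))
    T=(0.36,0.60,0.33,0.55); B=(0.4,0.78,-0.16,0.16)
    for nm,b,z0,z1 in[("sled",T,.014,.027),("face+fin",T,.029,.06),("fin",T,.0395,.06),("cover",B,.05,.07),("sill",B,.004,.014),("psu",(.2,.42,.12,.27),.02,.045)]:
        m=sel(P,b,z0,z1)
        if m.sum()>5: print(n,nm,*rect(P,m))
E
```

```text
226 264 [0.522  0.2136 0.035 ]
226 256 [0.5403 0.214  0.0348]
226 230 [0.6035 0.2191 0.0178]
413 160 [ 0.7554 -0.2159  0.0574]
409 226 [ 0.6102 -0.2099  0.009 ]
324 298 [ 0.4434 -0.0078  0.0316]
500 300 [ 0.4354 -0.4086  0.0154]
top sled [array([544.5, 477. ]), array([77.2, 75.3]), np.float64(58.7)] 20.5 164
top face+fin [array([546.9, 488.7]), array([102.3,  78.3]), np.float64(73.4)] 44.7 465
top fin [array([546.9, 488.7]), array([102.3,  78.3]), np.float64(73.4)] 50.1 306
top cover [array([ 707.8, -134.6]), array([ 57., 146.]), np.float64(86.8)] 57.6 1429
top sill [array([ 5.896e+02, -4.000e-01]), array([320.2, 377.2]), np.float64(89.7)] 6.3 811
top psu [array([346.7, 189.9]), array([149.5, 141.6]), np.float64(9.6)] 22.8 1733
316 308 [0.5226 0.2171 0.0228]
285 303 [0.6029 0.2236 0.0212]
300 190 [ 0.7062 -0.2036  0.0595]
330 210 [ 0.6049 -0.1963  0.01  ]
368 258 [0.4379 0.0061 0.0312]
side sled [array([540.5, 481.3]), array([77.1, 80.2]), np.float64(59.6)] 22.1 207
side face+fin [array([543.6, 490.7]), array([102.1,  78.9]), np.float64(71.4)] 45.1 537
side fin [array([543.6, 490.7]), array([102.1,  78.9]), np.float64(71.4)] 49.7 365
side cover [array([ 705.1, -129.2]), array([ 62.4, 150.2]), np.float64(89.4)] 57.3 595
side sill [array([5.901e+02, 1.000e-01]), array([319.1, 379.2]), np.float64(90.0)] 6.6 583
side psu [array([344.8, 192.9]), array([152.5, 142.9]), np.float64(10.3)] 23.4 1152
```

Run:
```python
from meas import *
for n in("top","side"):
    P=np.load(n+"0.npy"); f=np.load(n+"0f.npy")
    T=(0.46,0.70,0.11,0.32); B=(0.54,0.86,-0.37,-0.08)
    sat=(f.max(-1).astype(int)-f.min(-1))<45
    for nm,b,z0,z1 in[("sled",T,.014,.027),("face",T,.029,.06),("fin",(.46,.53,.15,.28),.02,.06),("cover",B,.05,.07),("sill",B,.004,.014)]:
        m=sel(P,b,z0,z1)&sat
        m=cv2.morphologyEx(m.astype(np.uint8),cv2.MORPH_OPEN,np.ones((2,2)))>0 if nm in("sled","cover","sill") else m
        if m.sum()>5: print(n,nm,*rect(P,m),np.round(P[m].mean(0)*1000,1))
t=cv2.imread("pics/top0.png"); s=cv2.imread("pics/side0.png")
k=lambda a:cv2.resize(a,(400,300),interpolation=cv2.INTER_CUBIC)
o=np.vstack([np.hstack([k(t[190:280,170:290]),k(t[130:250,340:500])]),np.hstack([k(s[265:340,240:340]),k(s[150:240,250:370])])])
cv2.imwrite("pics/crop.png",o)
```

```text
top sled [array([nan, nan]), array([0., 0.]), np.float64(0.0)] nan 1726 [nan nan nan]
top face [array([525. , 216.5]), array([ 42., 169.]), np.float64(1.4)] 36.5 290 [537.3 215.9  37.1]
top fin [array([516.9, 215.4]), array([25.9,  6.6]), np.float64(0.9)] 42.5 60 [516.3 214.7  39.6]
top cover [array([ 667.9, -267.5]), array([140. , 303.1]), np.float64(33.6)] nan 7062 [nan nan nan]
top sill [array([nan, nan]), array([0., 0.]), np.float64(0.0)] nan 1739 [nan nan nan]
side sled [array([570.7, 220.5]), array([ 90.9, 153. ]), np.float64(53.6)] nan 1166 [nan nan nan]
side face [array([522.4, 219.5]), array([ 42.3, 165.8]), np.float64(1.6)] 35.4 231 [532.3 223.2  36.2]
side fin [array([515.4, 216.2]), array([12. , 28.6]), np.float64(87.6)] 35.1 91 [516.2 218.1  34.9]
side cover [array([ 702.8, -255.9]), array([297.2, 172.8]), np.float64(83.2)] nan 2354 [nan nan nan]
side sill [array([ 686.8, -216.2]), array([224. , 213.2]), np.float64(82.7)] nan 722 [nan nan nan]
```

View pics/crop.png

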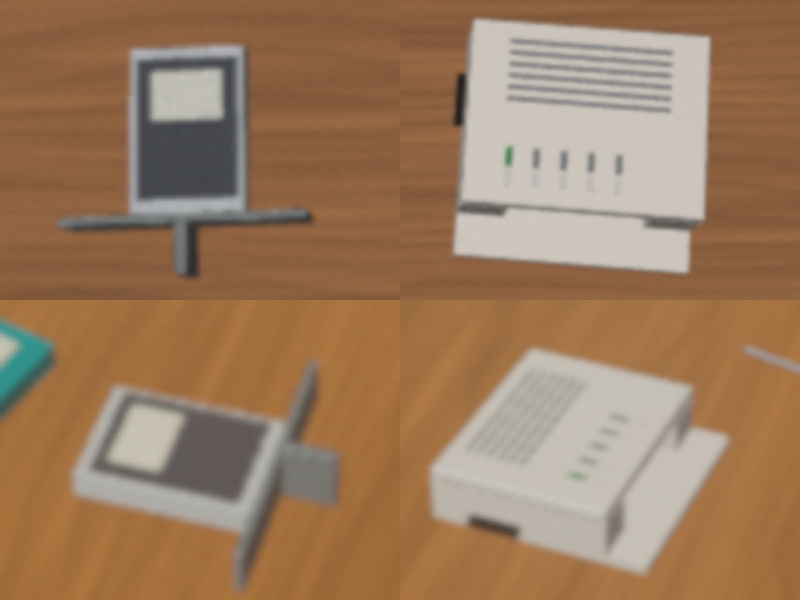

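The crops show clear corners: the tray's nose, faceplate ends and fin, and the box's cover corners and sill front edge. I turn these into positions and cross-check them between views.

```bash
cat > ray.py <<'E'
from h import *
C={n:cam(n)[2] for n in("top","side")}
def ray(n,u,v):
    c=C[n]; r=np.array(c["rotation"],float)
    if r.size==4: r=R.from_quat(np.roll(r.ravel(),-1)).as_matrix()
    return np.array(c["xyz"]), r@np.array([(u-c["cx"])/c["fx"],(v-c["cy"])/c["fy"],1])
def atz(n,p,z):
    o,d=ray(n,*p); return o+d*(z-o[2])/d[2]
def tri(p,q):
    A=b=0
    for n,x in(("top",p),("side",q)):
        o,d=ray(n,*x); d=d/np.linalg.norm(d); M=np.eye(3)-np.outer(d,d); A=A+M; b=b+M@o
    return np.linalg.solve(A,b)
E
python3 - <<'E'
from ray import *
tt=lambda x,y:(170+x*.3,190+y*.3); tb=lambda x,y:(340+(x-400)*.4,130+y*.4)
st=lambda x,y:(240+x*.25,265+(y-300)*.25); sb=lambda x,y:(250+(x-400)*.3,150+(y-300)*.3)
L=[("coverBL",tb(475,19),sb(430,467),.058),("coverBR",tb(710,36),sb(533,348),.058),("coverFR",tb(705,219),sb(693,387),.058),("coverFL",tb(462,202),sb(607,517),.058),
("sillL",tb(454,255),sb(645,573),.008),("sillR",tb(689,272),sb(728,437),.008),
("noseL",tt(130,48),st(78,475),.022),("noseR",tt(245,45),st(118,387),.022),("faceL",tt(60,221),st(240,583),.036),("faceR",tt(310,213),st(315,363),.036),("finRear",tt(181,270),st(337,452),.044)]
for n,p,q,z in L: print(n,np.round(1000*atz("top",p,z)[:2],1),np.round(1000*atz("side",q,z)[:2],1),np.round(1000*tri(p,q),1))
E
```

```text
coverBL [ 810.4 -118.5] [ 809.  -116.6] [ 810.5 -118.7   56.4]
coverBR [ 791.5 -335.2] [ 786.1 -334.7] [ 788.8 -335.3   58.1]
coverFR [ 619.  -320.2] [ 614.5 -317.5] [ 617.4 -321.1   55.6]
coverFL [ 636.9 -101.9] [632.4 -96.2] [ 636.3 -102.7   52.8]
sillL [597.2 -98.1] [594.4 -89.9] [ 5.977e+02 -9.890e+01  2.000e-01]
sillR [ 578.7 -318.1] [ 576.1 -315.5] [ 578.  -318.9    5.5]
noseL [664.2 259.5] [656.9 261.8] [661.4 259.5  19.4]
noseR [665.5 178.6] [660.6 183.2] [664.5 179.   17.5]
faceL [540.3 300.1] [529.4 322.2] [539.1 305.9  14.3]
faceR [544.1 129.7] [540.4 136.1] [543.5 130.3  29.9]
finRear [505.3 215.1] [502.5 213.3] [503.7 214.6  45.4]
```

Request:
jog_arm(
  series=[
    [[0, 0, 0, 0, 0, 0.146, 60], [0, 0, 0, 0, 0, 0.146, 40], [0, 0, 0, 0, 0, 0.146, 40], [17, -45, 4, 0, 0, 0, 40], [17, -45, 4, 0, 0, 0, 40], [17, -45, 4, 0, 0, 0, 40], [17, -45, 4, 0, 0, 0, 40], [17, -45, 4, 0, 0, 0, 40], [17, -45, 4, 0, 0, 0, 40], [17, -45, 4, 0, 0, 0, 40]],
  ],
)

```text
time_s: 1.2
eef_pos: [0.3681, -0.1948, 0.1641]
eef_rot: [0.0, 1.0, 0.012, 0.0]
wrist_force: [0.5, 0.6, 0.5]
opening: 0.47
grasp_force: 0.0
```

Request:
jog_arm(
  series=[
    [[17, -45, 4, 0, 0, 0, 40], [17, -45, 4, 0, 0, 0, 40], [17, -45, 4, 0, 0, 0, 40], [17, -45, 4, 0, 0, 0, 40], [17, -45, 4, 0, 0, 0, 40], [17, -45, 4, 0, 0, 0, 40], [17, -45, 4, 0, 0, 0, 40], [17, -45, 4, 0, 0, 0, 40], [0, 0, 0, 0, 0, 0, 40], [0, 0, 0, 0, 0, 0, 40]],
  ],
)

```text
time_s: 2.2
eef_pos: [0.4944, 0.1675, 0.1316]
eef_rot: [0.0, 1.0, 0.014, -0.001]
wrist_force: [-0.3, 0.5, 0.6]
opening: 0.468
grasp_force: 0.0
```

```bash
cat >> h.py <<'E'
def to(x,y,z,yaw):
    o=ctrl.get_obs(); r=R.from_quat(np.roll(o["eef_rot"],-1)); p=o["eef_pos"]
    M=r.as_matrix(); d=M.T@(np.array([x,y,z])/1000-p)*1000
    c,s=np.cos(yaw),np.sin(yaw); g=np.array([[c,s,0],[s,-c,0],[0,0,-1]])
    print("t",round(o["time_s"],2),"pos",np.round(p*1000,1),"yaw",round(float(np.arctan2(M[1,0],M[0,0])),4),"F",np.round(o["wrist_force"],1),"op",round(o["opening"]*85.4,1),"gf",round(float(o["grasp_force"]),1))
    print("tool delta",np.round(d,1),"rot",np.round((r.inv()*R.from_matrix(g)).as_rotvec(),4),"delta in final frame",np.round(g.T@M@d,1))
E
python3 -c "
from h import *
to(519,215.2,10,.025)"
```

```text
t 2.2 pos [494.4 167.5 131.6] yaw 0.0276 F [-0.3  0.5  0.6] op 40.0 gf 0.0
tool delta [ 26.1 -47.  121.5] rot [0.0004 0.0014 0.0026] delta in final frame [ 25.8 -47.  121.6]
```

Request:
jog_arm(
  series=[
    [[13, -24, 10, 0, 0, 0, 40], [13, -23, 10, 0, 0, 0, 40], [0, 0, 20, 0, 0, 0, 40], [0, 0, 20, 0, 0, 0, 40], [0, 0, 0, 0, 0, 0, 40], [0, 0, 0, 0, 0, 0, 40], [0, 0, 0, 0, 0, 0, 40], [0, 0, 0, 0, 0, 0, 40], [0, 0, 0, 0, 0, 0, 40], [0, 0, 0, 0, 0, 0, 40]],
  ],
)

```text
time_s: 3.2
eef_pos: [0.5201, 0.2142, 0.0728]
eef_rot: [-0.0, 1.0, 0.012, 0.0]
wrist_force: [0.3, 0.7, 0.0]
opening: 0.469
grasp_force: 0.0
```

```bash
python3 -c "
from h import *
to(519,215.2,10,.025)
f,P,c=cam('top'); g,_,_=cam('side')
cv2.imwrite('pics/pre.png',np.hstack([cv2.resize(f[190:290,170:290],(400,333)),cv2.resize(g[240:340,240:360],(400,333))]))"
```

```text
t 3.2 pos [520.1 214.2  72.8] yaw 0.0247 F [0.3 0.7 0. ] op 40.0 gf 0.0
tool delta [-1.1 -1.  62.8] rot [-0.0001 -0.001  -0.0003] delta in final frame [-1.1 -1.  62.8]
```

View pics/pre.png

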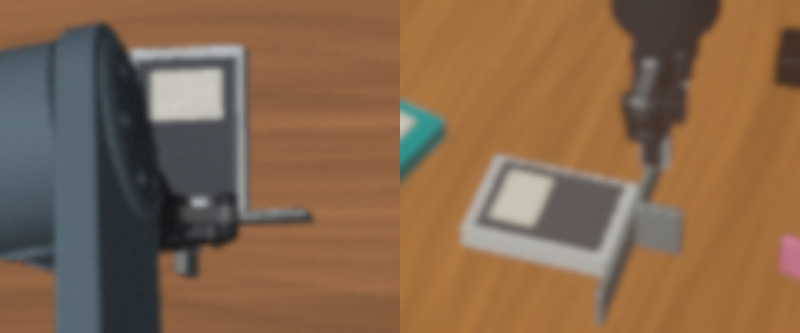

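The gripper hangs above the fin: in the crops, the fingers are near (200,220) at left and the fingertip is at (655,165), above the fin at (660,228), at right. I descend and close.

Request:
jog_arm(
  series=[
    [[-1, -1, 16, 0, 0, 0, 40], [0, 0, 16, 0, 0, 0, 40], [0, 0, 16, 0, 0, 0, 40], [0, 0, 10, 0, 0, 0, 40], [0, 0, 4, 0, 0, 0, 40], [0, 0, 0, 0, 0, 0, 20], [0, 0, 0, 0, 0, 0, 10], [0, 0, 0, 0, 0, 0, 5], [0, 0, 0, 0, 0, 0, 0], [0, 0, 0, 0, 0, 0, 0]],
  ],
)

```text
time_s: 4.3
eef_pos: [0.5191, 0.2153, 0.0107]
eef_rot: [-0.0, 1.0, 0.012, 0.0]
wrist_force: [-0.2, -0.7, -0.1]
opening: 0.004
grasp_force: 0.0
```

Request:
jog_arm(
  series=[
    [[0, 0, 0, 0, 0, 0, 0], [0, 0, 0, 0, 0, 0, 0], [0, 0, -5, 0, 0, 0, 0], [0, 0, -10, 0, 0, 0, 0], [0, 0, -15, 0, 0, 0, 0], [0, 0, -15, 0, 0, 0, 0], [0, 0, -15, 0, 0, 0, 0], [0, 0, 0, 0, 0, 0, 0], [0, 0, 0, 0, 0, 0, 0], [0, 0, 0, 0, 0, 0, 0]],
  ],
)

```text
time_s: 5.3
eef_pos: [0.5181, 0.2151, 0.0697]
eef_rot: [0.0, 1.0, 0.012, -0.001]
wrist_force: [-0.7, -0.6, -0.6]
opening: -0.0
grasp_force: 0.0
```

```bash
python3 -c "
from h import *
to(540,-200,100,-.085)
print(ctrl.get_obs()['torque'])
g,P,_=cam('side');np.save('s1.npy',P)
f,Q,_=cam('top');np.save('t1.npy',Q)
cv2.imwrite('pics/lift.png',np.hstack([cv2.resize(f[190:290,170:290],(400,333)),cv2.resize(g[220:340,220:364],(400,333))]))"
```

```text
t 5.3 pos [518.1 215.1  69.7] yaw 0.0248 F [-0.7 -0.6 -0.6] op -0.0 gf 0.0
tool delta [ 11.5 415.5 -30.3] rot [0.0002 0.001  0.1098] delta in final frame [ 57.  411.7 -30.3]
[ 0.02131779  0.02110799 -0.01485343]
```

View pics/lift.png

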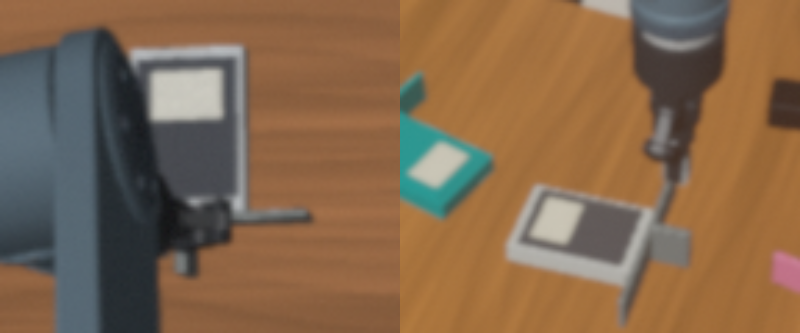

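The fingers closed on nothing and the tray stayed put. The fingertip is at right-crop (675,185) and the fin at (672,245). I check where the fingers really are compared with the reported TCP.

Run:
```python
from ray import *
print("tip by ray z=70:",np.round(1000*atz("side",(220+(675-400)*.36,220+185*.36),.070),1))
for n in("s1","t1"):
    P=np.load(n+".npy").reshape(-1,3)*1000
    m=(abs(P[:,0]-520)<70)&(abs(P[:,1]-215)<50)
    for a,b in((48,75),(75,100),(100,130)):
        q=P[m&(P[:,2]>a)&(P[:,2]<b)]
        if len(q): print(n,a,b,len(q),np.round(np.percentile(q,[3,50,97],axis=0),0).tolist())
    m=(P[:,0]>480)&(P[:,0]<690)&(abs(P[:,1]-215)<100)
    q=P[m&(P[:,2]>30)&(P[:,2]<48)&(P[:,0]<535)]; print(n,"fin",len(q),np.round(np.percentile(q,[3,50,97],axis=0),0).tolist())
f,_,_=cam("top"); g,_,_=cam("side")
cv2.imwrite("pics/c2.png",np.hstack([cv2.resize(f[220:280,190:270],(400,300),interpolation=cv2.INTER_CUBIC),cv2.resize(g[240:330,280:370],(400,300*400//400),interpolation=cv2.INTER_CUBIC)]))
```

```text
tip by ray z=70: [524.4 187.6  70. ]
s1 100 130 47 [[505.0, 212.0, 110.0], [511.0, 223.0, 120.0], [525.0, 229.0, 129.0]]
s1 fin 82 [[502.0, 213.0, 31.0], [518.0, 218.0, 40.0], [535.0, 222.0, 46.0]]
t1 48 75 1 [[505.0, 215.0, 49.0], [505.0, 215.0, 49.0], [505.0, 215.0, 49.0]]
t1 100 130 7 [[507.0, 207.0, 114.0], [508.0, 209.0, 117.0], [512.0, 212.0, 126.0]]
t1 fin 27 [[504.0, 212.0, 32.0], [510.0, 214.0, 41.0], [517.0, 218.0, 45.0]]
```

View pics/c2.png

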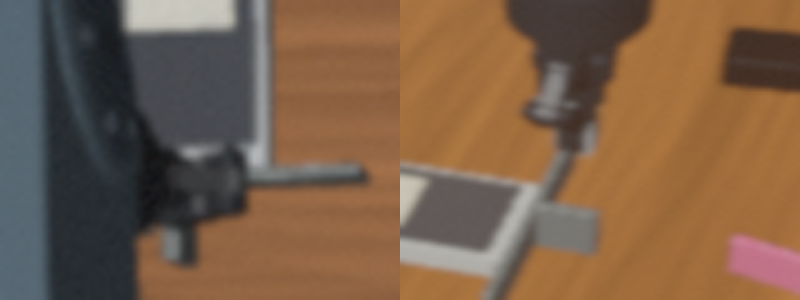

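Run:
```python
from h import *
P=np.load("s1.npy")*1000; np.set_printoptions(suppress=True,linewidth=170)
for v in range(268,292,2): print(v,[tuple(np.nan_to_num(P[v,u],nan=-1).astype(int)) for u in range(314,327,2)])
```

```text
268 [(np.int64(515), np.int64(262), np.int64(205)), (np.int64(510), np.int64(261), np.int64(206)), (np.int64(515), np.int64(229), np.int64(176)), (np.int64(510), np.int64(230), np.int64(178)), (np.int64(505), np.int64(229), np.int64(178)), (np.int64(501), np.int64(226), np.int64(177)), (np.int64(504), np.int64(201), np.int64(153))]
270 [(np.int64(513), np.int64(266), np.int64(204)), (np.int64(509), np.int64(264), np.int64(203)), (np.int64(506), np.int64(258), np.int64(198)), (np.int64(510), np.int64(230), np.int64(171)), (np.int64(505), np.int64(229), np.int64(172)), (np.int64(500), np.int64(230), np.int64(174)), (np.int64(501), np.int64(208), np.int64(153))]
272 [(np.int64(512), np.int64(270), np.int64(202)), (np.int64(508), np.int64(267), np.int64(200)), (np.int64(504), np.int64(265), np.int64(199)), (np.int64(511), np.int64(225), np.int64(160)), (np.int64(505), np.int64(228), np.int64(165)), (np.int64(504), np.int64(218), np.int64(155)), (np.int64(542), np.int64(59), np.int64(-4))]
274 [(np.int64(510), np.int64(274), np.int64(200)), (np.int64(507), np.int64(271), np.int64(198)), (
[... 2150 characters left out ...]
t64(0)), (np.int64(526), np.int64(113), np.int64(-1))]
288 [(np.int64(554), np.int64(130), np.int64(-1)), (np.int64(538), np.int64(165), np.int64(38)), (np.int64(537), np.int64(150), np.int64(23)), (np.int64(538), np.int64(129), np.int64(2)), (np.int64(533), np.int64(126), np.int64(1)), (np.int64(529), np.int64(121), np.int64(-2)), (np.int64(523), np.int64(124), np.int64(2))]
290 [(np.int64(541), np.int64(173), np.int64(38)), (np.int64(538), np.int64(165), np.int64(31)), (np.int64(539), np.int64(143), np.int64(9)), (np.int64(536), np.int64(135), np.int64(1)), (np.int64(531), np.int64(132), np.int64(0)), (np.int64(526), np.int64(130), np.int64(0)), (np.int64(521), np.int64(131), np.int64(2))]
```

Depth shows the closed fingertips at z≈108 mm while 70 mm is reported. The tool therefore sits about 38 mm higher than reported, and the miss above the 44 mm fin fits that. I go down in steps and check with the cameras.

Request:
jog_arm(
  series=[
    [[3, 0, 0, 0, 0, 0, 40], [0, 0, 0, 0, 0, 0, 40], [0, 0, 0, 0, 0, 0, 40], [0, 0, 0, 0, 0, 0, 40], [0, 0, 15, 0, 0, 0, 40], [0, 0, 15, 0, 0, 0, 40], [0, 0, 15, 0, 0, 0, 40], [0, 0, 15, 0, 0, 0, 40], [0, 0, 0, 0, 0, 0, 40], [0, 0, 0, 0, 0, 0, 40]],
  ],
)

```text
time_s: 6.6
eef_pos: [0.5212, 0.2152, 0.0093]
eef_rot: [0.0, 1.0, 0.012, -0.001]
wrist_force: [0.8, -0.4, 1.4]
opening: 0.464
grasp_force: 0.0
```

Run:
```python
from h import *
to(521,215.2,-28,.025)
g,P,_=cam("side"); P=P*1000
cv2.imwrite("pics/c3.png",cv2.resize(g[250:340,270:390],(800,600),interpolation=cv2.INTER_CUBIC))
m=(abs(P[...,0]-515)<35)&(abs(P[...,1]-225)<45)&(P[...,2]>47)&(P[...,2]<85)
q=P[m]; print(len(q),np.round(np.percentile(q,[0,5,25,50,75,95,100],axis=0)).tolist())
```

```text
t 6.6 pos [521.2 215.2   9.3] yaw 0.0248 F [ 0.8 -0.4  1.4] op 39.6 gf 0.0
tool delta [-0.1 -0.  37.3] rot [ 0.0002  0.0016 -0.0002] delta in final frame [-0.2 -0.  37.3]
96 [[506.0, 185.0, 48.0], [507.0, 190.0, 51.0], [509.0, 193.0, 59.0], [512.0, 239.0, 66.0], [518.0, 246.0, 72.0], [525.0, 249.0, 81.0], [529.0, 253.0, 85.0]]
```

View pics/c3.png

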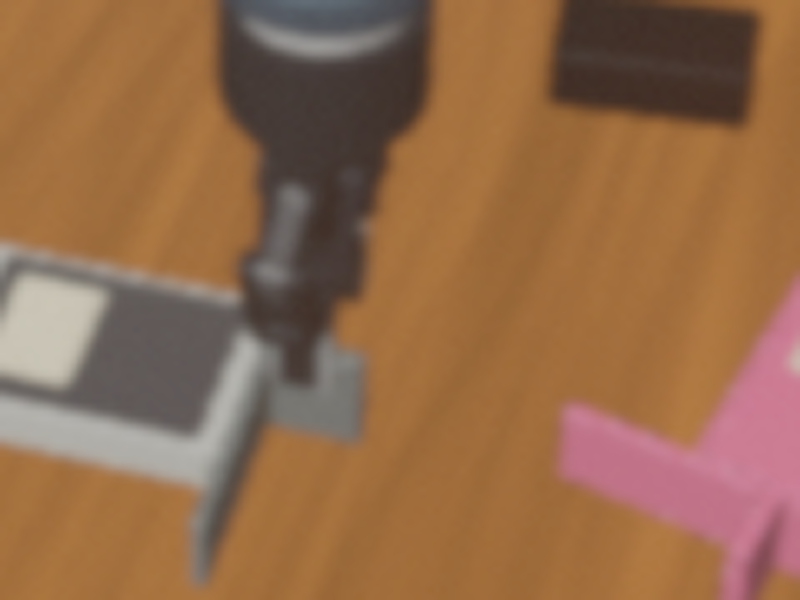

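The left fingertip at (298,380) is only just below the fin's top edge (fin at 262–365, 345–440), so the offset is real. I descend about 35 mm more.

Request:
jog_arm(
  series=[
    [[2, 0, 8, 0, 0, 0, 40], [0, 0, 8, 0, 0, 0, 40], [0, 0, 6, 0, 0, 0, 40], [0, 0, 4, 0, 0, 0, 40], [0, 0, 4, 0, 0, 0, 40], [0, 0, 2, 0, 0, 0, 40], [0, 0, 0, 0, 0, 0, 40], [0, 0, 0, 0, 0, 0, 40], [0, 0, 0, 0, 0, 0, 40], [0, 0, 0, 0, 0, 0, 40]],
  ],
)

```text
time_s: 7.65
eef_pos: [0.5239, 0.2154, -0.0215]
eef_rot: [-0.0, 1.0, 0.012, 0.0]
wrist_force: [0.6, -0.2, 0.5]
opening: 0.472
grasp_force: 0.0
```

Run:
```python
from h import *
to(521,215.2,-28,.025)
g,P,_=cam("side"); P=P*1000
cv2.imwrite("pics/c4.png",cv2.resize(g[250:340,270:390],(800,600),interpolation=cv2.INTER_CUBIC))
m=(abs(P[...,0]-515)<35)&(P[...,1]>228)&(P[...,1]<260)&(P[...,2]>6)&(P[...,2]<60)
q=P[m]; print(len(q),np.round(np.percentile(q,[0,5,25,50,75,95,100],axis=0)).tolist())
```

```text
t 7.65 pos [523.9 215.4 -21.5] yaw 0.0248 F [ 0.6 -0.2  0.5] op 40.3 gf 0.0
tool delta [-2.9  0.1  6.5] rot [-0.0001 -0.0005 -0.0002] delta in final frame [-2.9  0.1  6.5]
111 [[510.0, 228.0, 6.0], [511.0, 233.0, 11.0], [518.0, 240.0, 22.0], [536.0, 246.0, 30.0], [538.0, 249.0, 36.0], [549.0, 257.0, 45.0], [550.0, 260.0, 51.0]]
```

View pics/c4.png

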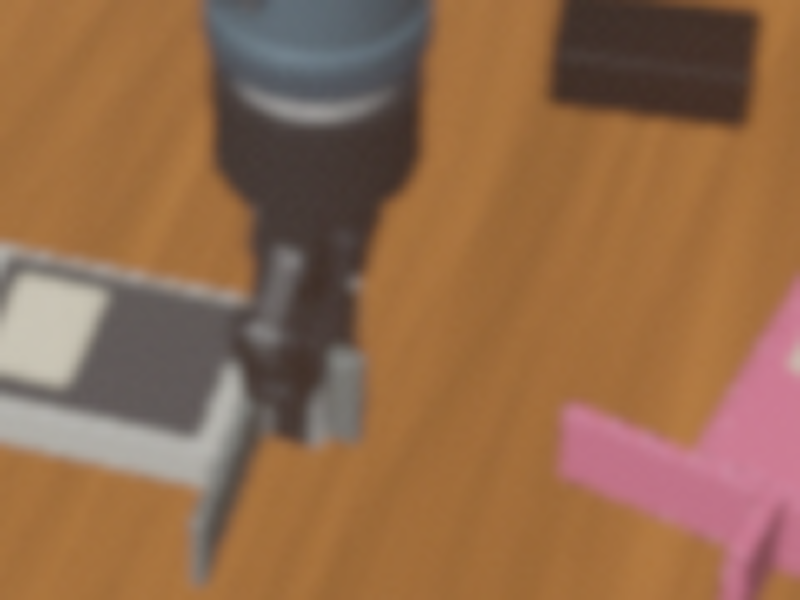

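The fingers now straddle the fin, with the left tip at (290,438), near the desk. Going 3 mm lower and closing.

Request:
jog_arm(
  series=[
    [[0, 0, 2, 0, 0, 0, 40], [0, 0, 1, 0, 0, 0, 40], [0, 0, 0, 0, 0, 0, 30], [0, 0, 0, 0, 0, 0, 20], [0, 0, 0, 0, 0, 0, 12], [0, 0, 0, 0, 0, 0, 6], [0, 0, 0, 0, 0, 0, 0], [0, 0, 0, 0, 0, 0, 0], [0, 0, 0, 0, 0, 0, 0], [0, 0, 0, 0, 0, 0, 0]],
  ],
)

```text
time_s: 8.7
eef_pos: [0.5238, 0.2154, -0.0247]
eef_rot: [-0.0, 1.0, 0.012, 0.0]
wrist_force: [0.5, 0.1, 1.7]
opening: 0.083
grasp_force: 58.8
```

Request:
jog_arm(
  series=[
    [[0, 0, 0, 0, 0, 0, 0], [0, 0, -4, 0, 0, 0, 0], [0, 0, -8, 0, 0, 0, 0], [0, 0, -10, 0, 0, 0, 0], [0, 0, -12, 0, 0, 0, 0], [0, 0, -12, 0, 0, 0, 0], [0, 0, -10, 0, 0, 0, 0], [0, 0, -4, 0, 0, 0, 0], [0, 0, 0, 0, 0, 0, 0], [0, 0, 0, 0, 0, 0, 0]],
  ],
)

```text
time_s: 9.7
eef_pos: [0.5234, 0.2153, 0.035]
eef_rot: [0.0, 1.0, 0.012, -0.0]
wrist_force: [-0.1, -0.2, -1.5]
opening: 0.082
grasp_force: 58.4
```

```bash
cat > trk.py <<'E'
from meas import *
# points of carried tray in both views, in TCP-yaw frame
def clouds(dz=0):
    for n in("top","side"):
        f,P,_=cam(n); o=ctrl.get_obs(); p=o["eef_pos"]; M=R.from_quat(np.roll(o["eef_rot"],-1)).as_matrix()
        Q=((P-p)@M)*1000; sat=(f.max(-1).astype(int)-f.min(-1))<50
        yield n,f,Q*[1,-1,-1],sat   # x fwd, y left, z up relative to reported tcp
E
python3 - <<'E'
from trk import *
to(540,-200,100,-.085); print(ctrl.get_obs()['torque'])
for n,f,Q,s in clouds():
    x,y,z=np.moveaxis(Q,-1,0)
    m=s&(x>35)&(x<165)&(abs(y)<60)&(z>15)&(z<70)
    print(n,"sled",m.sum()); 
    q=Q[m]
    if len(q)>50:
        r=cv2.minAreaRect(q[:,:2].astype(np.float32)); print(r,np.percentile(q[:,2],[2,25,50,75,90]).round(1))
        for a in range(40,160,20):
            w=q[(q[:,0]>a)&(q[:,0]<a+20)]; print(a,len(w),np.percentile(w[:,2],[10,50,90]).round(1) if len(w)>5 else '')
E
```

```text
t 9.7 pos [523.4 215.3  35. ] yaw 0.0248 F [-0.1 -0.2 -1.5] op 7.0 gf 58.4
tool delta [  6.2 415.5 -65. ] rot [1.000e-04 4.000e-04 1.098e-01] delta in final frame [ 51.8 412.4 -65. ]
[0.01799688 0.09850871 0.02387079]
top sled 1099
((88.83482360839844, 0.00415802001953125), (107.73802185058594, 80.42583465576172), 0.3743366301059723) [30.9 44.7 46.  47.6 48.8]
40 166 [43.6 46.2 49. ]
60 179 [43.4 46.  48.7]
80 199 [43.8 46.6 49.2]
100 221 [43.6 46.6 49.1]
120 261 [43.  45.4 48.4]
140 34 [42.2 43.8 45.7]
side sled 1184
((87.84542846679688, 0.4941902160644531), (86.51520538330078, 105.48409271240234), 89.9451675415039) [27.  43.3 45.6 47.2 48.6]
40 230 [36.4 45.6 48.8]
60 232 [35.8 45.8 48.8]
80 225 [35.  45.9 48.7]
100 229 [36.9 46.  48.8]
120 207 [33.9 44.7 47.6]
140 2
```

The tray is held: opening 7 mm, 58 N grip, and its underside is 24.7 mm above the reported TCP z in both checks. I refine the box pose and work out the pre-entry move.

```bash
cat > box.py <<'E'
import numpy as np
E
python3 - <<'E'
from meas import *
for n in("top","side"):
    P=np.load(n+"0.npy")*1000; f=np.load(n+"0f.npy"); x,y,z=np.moveaxis(P,-1,0)
    m=(x>540)&(x<860)&(y>-370)&(y<-70)&(f.min(-1)>120)
    for nm,a,b in(("cover",51,66),("sill",3,14)):
        k=m&(z>a)&(z<b)
        k=cv2.morphologyEx(k.astype(np.uint8),cv2.MORPH_OPEN,np.ones((3,3)))>0
        if nm=="sill":k&=x<645
        print(n,nm,cv2.minAreaRect(P[k][:,:2].astype(np.float32)),np.nanmedian(z[k]))
    # box frame edge fit
    k=m&(z>51)&(z<66)
    q=P[k]; e=np.array([np.cos(-.085),np.sin(-.085)]); l=np.array([-e[1],e[0]])
    u=(q[:,:2]-[587,-207])@e; v=(q[:,:2]-[587,-207])@l
    b=np.arange(-90,91,20); print(" front",[round(np.percentile(u[abs(v-c)<10],1),1) for c in b]," back",[round(np.percentile(u[abs(v-c)<10],99),1) for c in b])
    b=np.arange(60,200,20); print(" left",[round(np.percentile(v[abs(u-c)<10],99),1) for c in b]," right",[round(np.percentile(v[abs(u-c)<10],1),1) for c in b])
a=-.085; e=np.array([np.cos(a),np.sin(a)]); l=np.array([-e[1],e[0]])
t=np.array([587,-207])-161.7*e-17*l; print(t); to(t[0],t[1],35,a)
E
```

```text
top cover ((715.770263671875, -218.1531982421875), (219.7696533203125, 176.18722534179688), 84.56346893310547) 57.724341577576666
top sill ((613.17529296875, -209.70623779296875), (220.54159545898438, 49.740543365478516), 84.8382568359375) 7.7644401034380195
 front [np.float64(42.7), np.float64(42.9), np.float64(41.9), np.float64(42.2), np.float64(42.6), np.float64(42.3), np.float64(42.6), np.float64(43.6), np.float64(43.3), np.float64(44.2)]  back [np.float64(213.0), np.float64(213.0), np.float64(213.2), np.float64(213.6), np.float64(213.4), np.float64(213.3), np.float64(214.6), np.float64(213.9), np.float64(214.4), np.float64(214.1)]
 left [np.float64(107.5), np.float64(106.6), np.float64(107.6), np.float64(107.0), np.float64(107.3), np.float64(106.8), np.float64(107.2)]  right [np.float64(-106.4), np.float64(-106.8), np.float64(-107.1), np.float64(-107.4), np.float64(-105.8), np.float64(-107.2), np.float64(-108.8)]
side cover ((711.8631591796875, -220.35232543945312), (229.43910217285156, 177.7655792236328), 84.49471282958984) 57.81935149974593
side sill ((615.6546630859375, -211.
[... 286 characters left out ...]
ck [np.float64(210.8), np.float64(210.9), np.float64(207.8), np.float64(208.4), np.float64(211.5), np.float64(212.9), np.float64(209.5), np.float64(212.0), np.float64(211.4), np.float64(212.9)]
 left [np.float64(109.1), np.float64(109.2), np.float64(109.2), np.float64(107.3), np.float64(109.0), np.float64(109.2), np.float64(108.8)]  right [np.float64(-106.8), np.float64(-106.1), np.float64(-110.0), np.float64(-109.9), np.float64(-109.2), np.float64(-108.8), np.float64(-106.9)]
[ 424.44052903 -210.21066916]
t 9.8 pos [523.1 215.2  34.5] yaw 0.0247 F [-0.4  0.  -2.9] op 7.2 gf 58.4
tool delta [-1.092e+02  4.228e+02 -2.000e-01] rot [0.0003 0.0012 0.1097] delta in final frame [-62.2 432.2  -0.5]
```

Request:
jog_arm(
  series=[
    [[0, 0, 0, 0, 0, 0.117, 0], [-3, 20, 0, 0, 0, 0, 0], [-6, 40, 0, 0, 0, 0, 0], [-6, 45, 0, 0, 0, 0, 0], [-6, 45, 0, 0, 0, 0, 0], [-6, 45, 0, 0, 0, 0, 0], [-6, 45, 0, 0, 0, 0, 0], [-6, 45, 0, 0, 0, 0, 0], [-6, 45, 0, 0, 0, 0, 0], [-6, 45, 0, 0, 0, 0, 0]],
  ],
)

```text
time_s: 10.8
eef_pos: [0.4375, -0.1549, 0.0349]
eef_rot: [-0.0, 0.999, -0.046, -0.0]
wrist_force: [1.6, -0.5, -2.9]
opening: 0.084
grasp_force: 58.7
```

Request:
jog_arm(
  series=[
    [[-5, 36, 0, 0, 0, 0, 0], [-3, 20, 0, 0, 0, 0, 0], [0, 0, 5, 0, 0, 0, 0], [0, 0, 10, 0, 0, 0, 0], [0, 0, 10, 0, 0, 0, 0], [0, 0, 10, 0, 0, 0, 0], [0, 0, 7, 0, 0, 0, 0], [0, 0, 3, 0, 0, 0, 0], [0, 0, 0, 0, 0, 0, 0], [0, 0, 0, 0, 0, 0, 0]],
  ],
)

```text
time_s: 11.8
eef_pos: [0.4256, -0.2084, -0.0096]
eef_rot: [0.0, 0.999, -0.046, 0.0]
wrist_force: [-0.1, 0.7, -2.4]
opening: 0.086
grasp_force: 58.8
```

```bash
cat > box.py <<'E'
from h import *
a=-.092; e=np.array([np.cos(a),np.sin(a)]); l=np.array([-e[1],e[0]]); O=np.array([587.5,-207])
def bx():
    o=ctrl.get_obs(); p=o["eef_pos"]*1000; M=R.from_quat(np.roll(o["eef_rot"],-1)).as_matrix(); yaw=np.arctan2(M[1,0],M[0,0])
    org=p[:2]+21.7*np.array([np.cos(yaw),np.sin(yaw)])-O; F=o["wrist_force"]; 
    print("t %.2f org x %.1f y %.1f under %.1f yaw-a %.4f Fx %.1f Fl %.1f Fz %.1f T %s"%(o["time_s"],org@e,org@l,p[2]+24.7,yaw-a,F[:2]@e,F[:2]@l,F[2],np.round(o["torque"],2)),"op",round(o["opening"],3),"gf",round(float(o["grasp_force"]),1))
if __name__=="__main__": bx()
E
python3 box.py
python3 - <<'E'
from trk import *
for n,f,Q,s in clouds():
    cv2.imwrite(f"pics/pre_{n}.png",f); np.save(f"pre_{n}.npy",Q)
    x,y,z=np.moveaxis(Q,-1,0)
    m=s&(x>35)&(x<165)&(abs(y)<60)&(z>38)&(z<60)
    q=Q[m]; print(n,len(q),cv2.minAreaRect(q[:,:2].astype(np.float32)),np.median(q[:,2]).round(1))
f=cv2.imread("pics/pre_top.png");g=cv2.imread("pics/pre_side.png")
cv2.imwrite("pics/pre2.png",np.hstack([cv2.resize(f[120:360,320:560],(400,400)),cv2.resize(g[130:290,240:400],(400,400))]))
E
```

```text
t 11.80 org x -139.4 y -16.3 under 15.1 yaw-a 0.0001 Fx -0.1 Fl 0.7 Fz -2.4 T [0.03 0.08 0.02] op 0.086 gf 58.8
top 1287 ((88.54225158691406, 1.0198402404785156), (106.76677703857422, 80.66615295410156), 0.2554384768009186) 46.0
side 557 ((87.29803466796875, 0.68853759765625), (104.3266372680664, 86.5263900756836), 1.0340826511383057) 45.8
```

View pics/pre2.png

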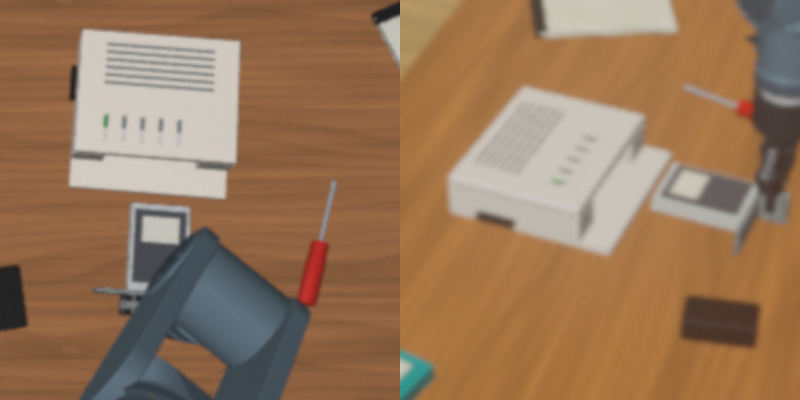

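The tray is held squarely about 20 mm before the sill: nose at left-crop (160,205), sill edge at (150,190). The screwdriver and psu are clear. I go in offset to the right, past the left wall's end.

Request:
jog_arm(
  series=[
    [[0, 2.5, 2, 0, 0, 0, 0], [5, 0, 2, 0, 0, 0, 0], [10, 0, 0, 0, 0, 0, 0], [12, 0, 0, 0, 0, 0, 0], [12, 0, 0, 0, 0, 0, 0], [12, 0, 0, 0, 0, 0, 0], [12, 0, 0, 0, 0, 0, 0], [9, 0, 0, 0, 0, 0, 0], [5, 0, 0, 0, 0, 0, 0], [0, 0, 0, 0, 0, 0, 0]],
  ],
)

```text
time_s: 12.9
eef_pos: [0.5023, -0.218, -0.0139]
eef_rot: [0.0, 0.999, -0.046, 0.0]
wrist_force: [0.1, 0.1, -1.9]
opening: 0.083
grasp_force: 58.8
```

```bash
python3 box.py
```

```text
t 12.90 org x -62.1 y -18.8 under 10.8 yaw-a 0.0003 Fx 0.1 Fl 0.1 Fz -1.9 T [-0.02  0.15  0.01] op 0.083 gf 58.8
```

Request:
jog_arm(
  series=[
    [[2, 0, 0, 0, 0, 0, 0], [2, 0, 0, 0, 0, 0, 0], [2, 0, 0, 0, 0, 0, 0], [2, 0, 0, 0, 0, 0, 0], [2, 0, 0, 0, 0, 0, 0], [2, 0, 0, 0, 0, 0, 0], [2, 0, 0, 0, 0, 0, 0], [2, 0, 0, 0, 0, 0, 0], [1, 0, 0, 0, 0, 0, 0], [0, 0, 0, 0, 0, 0, 0]],
  ],
)

```text
time_s: 13.9
eef_pos: [0.5188, -0.2196, -0.0138]
eef_rot: [0.0, 0.999, -0.046, 0.0]
wrist_force: [0.3, 0.4, -0.7]
opening: 0.08
grasp_force: 58.8
```

```bash
python3 box.py
```

```text
t 13.90 org x -45.5 y -18.8 under 10.9 yaw-a -0.0001 Fx 0.3 Fl 0.4 Fz -0.7 T [0.04 0.12 0.01] op 0.08 gf 58.8
```

Request:
jog_arm(
  series=[
    [[3, 0, 0, 0, 0, 0, 0], [3, 0, 0, 0, 0, 0, 0], [3, 0, 0, 0, 0, 0, 0], [3, 0, 0, 0, 0, 0, 0], [3, 0, 0, 0, 0, 0, 0], [3, 0, 0, 0, 0, 0, 0], [3, 0, 0, 0, 0, 0, 0], [2, 0, 0, 0, 0, 0, 0], [1, 0, 0, 0, 0, 0, 0], [0, 0, 0, 0, 0, 0, 0]],
  ],
)

```text
time_s: 14.9
eef_pos: [0.5427, -0.2218, -0.0138]
eef_rot: [0.0, 0.999, -0.046, -0.0]
wrist_force: [-0.4, 0.3, -1.4]
opening: 0.081
grasp_force: 58.8
```

Request:
jog_arm(
  series=[
    [[0, -1, 0, 0, 0, 0, 0], [0, -1, 0, 0, 0, 0, 0], [0, -1, 0, 0, 0, 0, 0], [0, -1, 0, 0, 0, 0, 0], [0, -1, 0, 0, 0, 0, 0], [0, 0, 0, 0, 0, 0, 0], [0, 0, 0, 0, 0, 0, 0], [0, 0, 0, 0, 0, 0, 0], [0, 0, 0, 0, 0, 0, 0], [0, 0, 0, 0, 0, 0, 0]],
  ],
)

```text
time_s: 15.9
eef_pos: [0.543, -0.2168, -0.0138]
eef_rot: [0.0, 0.999, -0.046, -0.0]
wrist_force: [0.2, -0.2, -2.2]
opening: 0.081
grasp_force: 58.8
```

```bash
python3 box.py
```

```text
t 15.90 org x -21.7 y -13.9 under 10.9 yaw-a -0.0003 Fx 0.3 Fl -0.2 Fz -2.2 T [-0.01  0.08  0.02] op 0.081 gf 58.8
```

Request:
jog_arm(
  series=[
    [[0, -1, 0, 0, 0, 0, 0], [0, -1, 0, 0, 0, 0, 0], [0, -1, 0, 0, 0, 0, 0], [0, -1, 0, 0, 0, 0, 0], [0, -1, 0, 0, 0, 0, 0], [0, 0, 0, 0, 0, 0, 0], [0, 0, 0, 0, 0, 0, 0], [0, 0, 0, 0, 0, 0, 0], [0, 0, 0, 0, 0, 0, 0], [0, 0, 0, 0, 0, 0, 0]],
  ],
)

```text
time_s: 16.9
eef_pos: [0.5434, -0.2118, -0.0138]
eef_rot: [-0.0, 0.999, -0.046, -0.0]
wrist_force: [-0.3, 0.7, -1.2]
opening: 0.079
grasp_force: 58.8
```

```bash
python3 box.py
```

```text
t 16.90 org x -21.7 y -8.9 under 10.9 yaw-a -0.0003 Fx -0.4 Fl 0.7 Fz -1.2 T [ 0.04  0.09 -0.  ] op 0.079 gf 58.8
```

Request:
jog_arm(
  series=[
    [[0, -1, 0, 0, 0, 0, 0], [0, -1, 0, 0, 0, 0, 0], [0, -1, 0, 0, 0, 0, 0], [0, -1, 0, 0, 0, 0, 0], [0, 0, 0, 0, 0, 0, 0], [0, 0, 0, 0, 0, 0, 0], [0, 0, 0, 0, 0, 0, 0], [0, 0, 0, 0, 0, 0, 0], [0, 0, 0, 0, 0, 0, 0], [0, 0, 0, 0, 0, 0, 0]],
  ],
)

```text
time_s: 17.9
eef_pos: [0.5438, -0.2079, -0.0138]
eef_rot: [-0.0, 0.999, -0.046, 0.0]
wrist_force: [0.6, -0.2, -2.3]
opening: 0.08
grasp_force: 58.8
```

```bash
python3 box.py
```

```text
t 17.90 org x -21.7 y -4.9 under 10.9 yaw-a -0.0003 Fx 0.6 Fl -0.2 Fz -2.3 T [-0.03  0.03  0.04] op 0.08 gf 58.8
```

Request:
jog_arm(
  series=[
    [[0, -1, 0, 0, 0, 0, 0], [0, -1, 0, 0, 0, 0, 0], [0, -1, 0, 0, 0, 0, 0], [0, -1, 0, 0, 0, 0, 0], [0, 0, 0, 0, 0, 0, 0], [0, 0, 0, 0, 0, 0, 0], [0, 0, 0, 0, 0, 0, 0], [0, 0, 0, 0, 0, 0, 0], [0, 0, 0, 0, 0, 0, 0], [0, 0, 0, 0, 0, 0, 0]],
  ],
)

```text
time_s: 18.9
eef_pos: [0.5442, -0.2039, -0.0138]
eef_rot: [0.0, 0.999, -0.046, 0.0]
wrist_force: [-0.7, -0.6, -1.9]
opening: 0.085
grasp_force: 58.8
```

```bash
python3 box.py
```

```text
t 18.90 org x -21.7 y -0.9 under 10.9 yaw-a -0.0002 Fx -0.7 Fl -0.6 Fz -1.9 T [0.05 0.14 0.02] op 0.085 gf 58.8
```

Request:
jog_arm(
  series=[
    [[0, -1, 0, 0, 0, 0, 0], [0, -1, 0, 0, 0, 0, 0], [0, -1, 0, 0, 0, 0, 0], [0, -1, 0, 0, 0, 0, 0], [0, 0, 0, 0, 0, 0, 0], [0, 0, 0, 0, 0, 0, 0], [0, 0, 0, 0, 0, 0, 0], [0, 0, 0, 0, 0, 0, 0], [0, 0, 0, 0, 0, 0, 0], [0, 0, 0, 0, 0, 0, 0]],
  ],
)

```text
time_s: 19.9
eef_pos: [0.5445, -0.1999, -0.0138]
eef_rot: [0.0, 0.999, -0.046, -0.0]
wrist_force: [-0.5, -0.3, -2.8]
opening: 0.079
grasp_force: 58.8
```

```bash
python3 box.py
```

```text
t 19.90 org x -21.7 y 3.1 under 10.9 yaw-a -0.0002 Fx -0.5 Fl -0.4 Fz -2.8 T [-0.02  0.08 -0.04] op 0.079 gf 58.8
```

Request:
jog_arm(
  series=[
    [[0, -1, 0, 0, 0, 0, 0], [0, -1, 0, 0, 0, 0, 0], [0, -1, 0, 0, 0, 0, 0], [0, -1, 0, 0, 0, 0, 0], [0, 0, 0, 0, 0, 0, 0], [0, 0, 0, 0, 0, 0, 0], [0, 0, 0, 0, 0, 0, 0], [0, 0, 0, 0, 0, 0, 0], [0, 0, 0, 0, 0, 0, 0], [0, 0, 0, 0, 0, 0, 0]],
  ],
)

```text
time_s: 20.9
eef_pos: [0.5449, -0.1959, -0.0138]
eef_rot: [0.0, 0.999, -0.046, 0.0]
wrist_force: [0.4, -0.1, -2.1]
opening: 0.086
grasp_force: 58.8
```

```bash
python3 box.py
```

```text
t 20.90 org x -21.7 y 7.1 under 10.9 yaw-a -0.0003 Fx 0.4 Fl -0.0 Fz -2.1 T [0.01 0.06 0.02] op 0.086 gf 58.8
```

Request:
jog_arm(
  series=[
    [[0, -1, 0, 0, 0, 0, 0], [0, -1, 0, 0, 0, 0, 0], [0, -1, 0, 0, 0, 0, 0], [0, -1, 0, 0, 0, 0, 0], [0, 0, 0, 0, 0, 0, 0], [0, 0, 0, 0, 0, 0, 0], [0, 0, 0, 0, 0, 0, 0], [0, 0, 0, 0, 0, 0, 0], [0, 0, 0, 0, 0, 0, 0], [0, 0, 0, 0, 0, 0, 0]],
  ],
)

```text
time_s: 21.9
eef_pos: [0.5453, -0.1919, -0.0138]
eef_rot: [0.0, 0.999, -0.046, 0.0]
wrist_force: [-0.4, 0.5, -1.3]
opening: 0.086
grasp_force: 58.8
```

```bash
python3 box.py
```

```text
t 21.90 org x -21.7 y 11.1 under 10.9 yaw-a -0.0003 Fx -0.4 Fl 0.4 Fz -1.3 T [0.08 0.14 0.01] op 0.086 gf 58.8
```

Request:
jog_arm(
  series=[
    [[0, -1, 0, 0, 0, 0, 0], [0, -1, 0, 0, 0, 0, 0], [0, -1, 0, 0, 0, 0, 0], [0, -1, 0, 0, 0, 0, 0], [0, 0, 0, 0, 0, 0, 0], [0, 0, 0, 0, 0, 0, 0], [0, 0, 0, 0, 0, 0, 0], [0, 0, 0, 0, 0, 0, 0], [0, 0, 0, 0, 0, 0, 0], [0, 0, 0, 0, 0, 0, 0]],
  ],
)

```text
time_s: 22.9
eef_pos: [0.5452, -0.1888, -0.0137]
eef_rot: [0.001, 0.999, -0.046, -0.0]
wrist_force: [-3.4, -5.3, -1.4]
opening: 0.08
grasp_force: 59.0
```

```bash
python3 box.py
```

```text
t 22.90 org x -22.1 y 14.2 under 11.0 yaw-a -0.0010 Fx -2.9 Fl -5.6 Fz -1.4 T [-0.77  0.57 -0.39] op 0.08 gf 59.0
```

Light contact with the left wall: about 6 N at y≈14 mm. I back off about 1 mm and slide in carefully past the right wall's end.

Request:
jog_arm(
  series=[
    [[0, 1, 0, 0, 0, 0, 0], [0, 1, 0, 0, 0, 0, 0], [2, 0, 0, 0, 0, 0, 0], [2, 0, 0, 0, 0, 0, 0], [2, 0, 0, 0, 0, 0, 0], [2, 0, 0, 0, 0, 0, 0], [1, 0, 0, 0, 0, 0, 0], [0, 0, 0, 0, 0, 0, 0], [0, 0, 0, 0, 0, 0, 0], [0, 0, 0, 0, 0, 0, 0]],
  ],
)

```text
time_s: 23.9
eef_pos: [0.5547, -0.1907, -0.0137]
eef_rot: [0.0, 0.999, -0.046, 0.0]
wrist_force: [0.9, -1.6, -2.8]
opening: 0.084
grasp_force: 58.6
```

```bash
python3 box.py
```

```text
t 23.90 org x -12.4 y 13.2 under 11.0 yaw-a -0.0002 Fx 1.0 Fl -1.5 Fz -2.8 T [-0.3   0.08 -0.14] op 0.084 gf 58.6
```

Request:
jog_arm(
  series=[
    [[1, 0, 0, 0, 0, 0, 0], [1, 0, 0, 0, 0, 0, 0], [1, 0, 0, 0, 0, 0, 0], [1, 0, 0, 0, 0, 0, 0], [1, 0, 0, 0, 0, 0, 0], [1, 0, 0, 0, 0, 0, 0], [0, 0, 0, 0, 0, 0, 0], [0, 0, 0, 0, 0, 0, 0], [0, 0, 0, 0, 0, 0, 0], [0, 0, 0, 0, 0, 0, 0]],
  ],
)

```text
time_s: 24.9
eef_pos: [0.5606, -0.1913, -0.0138]
eef_rot: [0.0, 0.999, -0.046, 0.0]
wrist_force: [0.3, -0.9, -2.1]
opening: 0.079
grasp_force: 58.6
```

```bash
python3 box.py
```

```text
t 24.90 org x -6.5 y 13.2 under 10.9 yaw-a -0.0002 Fx 0.4 Fl -0.9 Fz -2.1 T [-0.24  0.11 -0.2 ] op 0.079 gf 58.6
```

Request:
jog_arm(
  series=[
    [[0, 0.7, 0, 0, 0, 0, 0], [1, 0, 0, 0, 0, 0, 0], [1, 0, 0, 0, 0, 0, 0], [1, 0, 0, 0, 0, 0, 0], [1, 0, 0, 0, 0, 0, 0], [1, 0, 0, 0, 0, 0, 0], [1, 0, 0, 0, 0, 0, 0], [0, 0, 0, 0, 0, 0, 0], [0, 0, 0, 0, 0, 0, 0], [0, 0, 0, 0, 0, 0, 0]],
  ],
)

```text
time_s: 25.9
eef_pos: [0.5663, -0.1925, -0.0138]
eef_rot: [-0.0, 0.999, -0.046, -0.0]
wrist_force: [0.2, 0.0, -1.5]
opening: 0.081
grasp_force: 58.7
```

```bash
python3 box.py
```

```text
t 25.90 org x -0.7 y 12.5 under 10.9 yaw-a -0.0002 Fx 0.2 Fl 0.0 Fz -1.5 T [ 0.01  0.08 -0.02] op 0.081 gf 58.7
```

Request:
jog_arm(
  series=[
    [[1, 0, 0, 0, 0, 0, 0], [1, 0, 0, 0, 0, 0, 0], [1.5, 0, 0, 0, 0, 0, 0], [1.5, 0, 0, 0, 0, 0, 0], [1.5, 0, 0, 0, 0, 0, 0], [1.5, 0, 0, 0, 0, 0, 0], [1, 0, 0, 0, 0, 0, 0], [1, 0, 0, 0, 0, 0, 0], [0, 0, 0, 0, 0, 0, 0], [0, 0, 0, 0, 0, 0, 0]],
  ],
)

```text
time_s: 26.9
eef_pos: [0.5763, -0.1934, -0.0138]
eef_rot: [-0.0, 0.999, -0.046, -0.0]
wrist_force: [-0.1, -0.2, -1.3]
opening: 0.085
grasp_force: 58.7
```

```bash
python3 box.py
```

```text
t 26.90 org x 9.3 y 12.5 under 10.9 yaw-a -0.0002 Fx -0.1 Fl -0.2 Fz -1.3 T [ 0.03  0.07 -0.03] op 0.085 gf 58.7
```

Free of contact, with the nose past the right wall's front end. I continue in small steps.

Request:
jog_arm(
  series=[
    [[1.5, 0, 0, 0, 0, 0, 0], [1.5, 0, 0, 0, 0, 0, 0], [1.5, 0, 0, 0, 0, 0, 0], [1.5, 0, 0, 0, 0, 0, 0], [1.5, 0, 0, 0, 0, 0, 0], [1.5, 0, 0, 0, 0, 0, 0], [1.5, 0, 0, 0, 0, 0, 0], [1.5, 0, 0, 0, 0, 0, 0], [0, 0, 0, 0, 0, 0, 0], [0, 0, 0, 0, 0, 0, 0]],
  ],
)

```text
time_s: 27.9
eef_pos: [0.5882, -0.1945, -0.0139]
eef_rot: [-0.0, 0.999, -0.046, -0.0]
wrist_force: [-0.1, 0.4, -2.0]
opening: 0.083
grasp_force: 58.7
```

```bash
python3 box.py
```

```text
t 27.90 org x 21.3 y 12.5 under 10.8 yaw-a -0.0002 Fx -0.1 Fl 0.4 Fz -2.0 T [ 0.05  0.12 -0.04] op 0.083 gf 58.7
```

Request:
jog_arm(
  series=[
    [[1.5, 0, 0, 0, 0, 0, 0], [1.5, 0, 0, 0, 0, 0, 0], [1.5, 0, 0, 0, 0, 0, 0], [1.5, 0, 0, 0, 0, 0, 0], [1.5, 0, 0, 0, 0, 0, 0], [1.5, 0, 0, 0, 0, 0, 0], [0, 0, 1, 0, 0, 0, 0], [0, 0, 1, 0, 0, 0, 0], [0, 0, 0, 0, 0, 0, 0], [0, 0, 0, 0, 0, 0, 0]],
  ],
)

```text
time_s: 28.9
eef_pos: [0.5971, -0.1953, -0.0159]
eef_rot: [-0.0, 0.999, -0.046, -0.0]
wrist_force: [0.2, 0.0, -1.7]
opening: 0.08
grasp_force: 58.7
```

```bash
python3 box.py
```

```text
t 28.90 org x 30.2 y 12.5 under 8.8 yaw-a -0.0002 Fx 0.2 Fl 0.0 Fz -1.7 T [-0.01  0.14  0.03] op 0.08 gf 58.7
```

Request:
jog_arm(
  series=[
    [[1, 0, 0, 0, 0, 0, 0], [1, 0, 0, 0, 0, 0, 0], [1, 0, 0, 0, 0, 0, 0], [1, 0, 0, 0, 0, 0, 0], [1, 0, 0, 0, 0, 0, 0], [1, 0, 0, 0, 0, 0, 0], [0, 0, 0.5, 0, 0, 0, 0], [0, 0, 0, 0, 0, 0, 0], [0, 0, 0, 0, 0, 0, 0], [0, 0, 0, 0, 0, 0, 0]],
  ],
)

```text
time_s: 29.9
eef_pos: [0.6031, -0.1959, -0.0163]
eef_rot: [-0.0, 0.999, -0.046, -0.0]
wrist_force: [-0.3, 0.3, -1.7]
opening: 0.081
grasp_force: 58.8
```

```bash
python3 box.py
```

```text
t 29.90 org x 36.2 y 12.5 under 8.4 yaw-a -0.0002 Fx -0.3 Fl 0.3 Fz -1.7 T [-0.02  0.09  0.01] op 0.081 gf 58.8
```

Request:
jog_arm(
  series=[
    [[0.5, 0, 0, 0, 0, 0, 0], [0.5, 0, 0, 0, 0, 0, 0], [0.5, 0, 0, 0, 0, 0, 0], [0.5, 0, 0, 0, 0, 0, 0], [0, 0, 0, 0, 0, 0, 0], [0, 0, 0, 0, 0, 0, 0], [0, 0, 0, 0, 0, 0, 0], [0, 0, 0, 0, 0, 0, 0], [0, 0, 0, 0, 0, 0, 0], [0, 0, 0, 0, 0, 0, 0]],
  ],
)

```text
time_s: 30.9
eef_pos: [0.6052, -0.1961, -0.0163]
eef_rot: [-0.0, 0.999, -0.046, -0.0]
wrist_force: [0.1, -0.2, -1.7]
opening: 0.083
grasp_force: 58.7
```

```bash
python3 box.py
```

```text
t 30.90 org x 38.3 y 12.4 under 8.4 yaw-a -0.0002 Fx 0.1 Fl -0.2 Fz -1.7 T [-0.01  0.1  -0.02] op 0.083 gf 58.7
```

Request:
jog_arm(
  series=[
    [[0.5, 0, 0, 0, 0, 0, 0], [0.5, 0, 0, 0, 0, 0, 0], [0.5, 0, 0, 0, 0, 0, 0], [0.5, 0, 0, 0, 0, 0, 0], [0, 0, 0, 0, 0, 0, 0], [0, 0, 0, 0, 0, 0, 0], [0, 0, 0, 0, 0, 0, 0], [0, 0, 0, 0, 0, 0, 0], [0, 0, 0, 0, 0, 0, 0], [0, 0, 0, 0, 0, 0, 0]],
  ],
)

```text
time_s: 31.9
eef_pos: [0.6072, -0.1963, -0.0163]
eef_rot: [0.0, 0.999, -0.046, 0.0]
wrist_force: [-0.3, -0.4, -2.2]
opening: 0.08
grasp_force: 58.7
```

```bash
python3 box.py
```

```text
t 31.90 org x 40.3 y 12.4 under 8.4 yaw-a -0.0002 Fx -0.2 Fl -0.4 Fz -2.2 T [0.01 0.14 0.01] op 0.08 gf 58.7
```

Request:
jog_arm(
  series=[
    [[0.5, 0, 0, 0, 0, 0, 0], [0.5, 0, 0, 0, 0, 0, 0], [0.5, 0, 0, 0, 0, 0, 0], [0, 0, 0, 0, 0, 0, 0], [0, 0, 0, 0, 0, 0, 0], [0, 0, 0, 0, 0, 0, 0], [0, 0, 0, 0, 0, 0, 0], [0, 0, 0, 0, 0, 0, 0], [0, 0, 0, 0, 0, 0, 0], [0, 0, 0, 0, 0, 0, 0]],
  ],
)

```text
time_s: 32.9
eef_pos: [0.6081, -0.1964, -0.0164]
eef_rot: [-0.0, 0.999, -0.046, -0.001]
wrist_force: [-4.3, -0.4, 1.5]
opening: 0.08
grasp_force: 59.2
```

```bash
python3 box.py
```

```text
t 32.90 org x 41.3 y 12.5 under 8.3 yaw-a -0.0002 Fx -4.2 Fl -0.8 Fz 1.5 T [-0.02  0.82 -0.01] op 0.08 gf 59.2
```

The faceplate touches the front face at 4 N, where expected. I relax slightly, settle onto the floor and check.

Request:
jog_arm(
  series=[
    [[-0.4, 0, 0, 0, 0, 0, 0], [0, 0, 0.4, 0, 0, 0, 0], [0, 0, 0, 0, 0, 0, 0], [0, 0, 0, 0, 0, 0, 0], [0, 0, 0, 0, 0, 0, 0], [0, 0, 0, 0, 0, 0, 0], [0, 0, 0, 0, 0, 0, 0], [0, 0, 0, 0, 0, 0, 0], [0, 0, 0, 0, 0, 0, 0], [0, 0, 0, 0, 0, 0, 0]],
  ],
)

```text
time_s: 33.9
eef_pos: [0.6082, -0.1963, -0.0166]
eef_rot: [-0.0, 0.999, -0.046, -0.0]
wrist_force: [-4.8, 0.9, 1.7]
opening: 0.081
grasp_force: 59.3
```

```bash
python3 box.py
python3 - <<'E'
from h import *
f,P,_=cam("top");g,S,_=cam("side")
cv2.imwrite("pics/in.png",np.hstack([cv2.resize(f[120:300,320:500],(400,400),interpolation=cv2.INTER_CUBIC),cv2.resize(g[140:260,240:360],(400,400),interpolation=cv2.INTER_CUBIC)]))
E
```

```text
t 33.90 org x 41.3 y 12.5 under 8.1 yaw-a -0.0002 Fx -4.8 Fl 0.4 Fz 1.7 T [ 0.04  0.82 -0.05] op 0.081 gf 59.3
```

View pics/in.png

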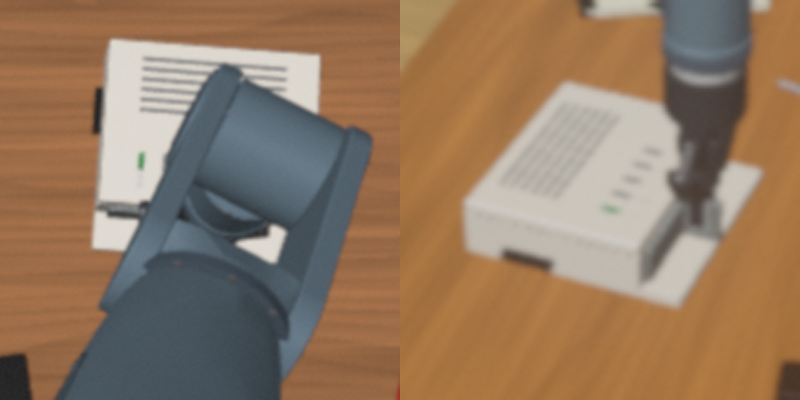

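The faceplate lies flush along the front face (right crop, 640–690, 215–280) with the fingers above the sill. Now I release and lift.

Request:
jog_arm(
  series=[
    [[0, 0, 0, 0, 0, 0, 10], [0, 0, 0, 0, 0, 0, 16], [0, 0, 0, 0, 0, 0, 24], [0, 0, 0, 0, 0, 0, 32], [0, 0, 0, 0, 0, 0, 40], [0, 0, 0, 0, 0, 0, 40], [0, 0, 0, 0, 0, 0, 40], [0, 0, -5, 0, 0, 0, 40], [0, 0, -10, 0, 0, 0, 40], [0, 0, -10, 0, 0, 0, 40]],
  ],
)

```text
time_s: 35.0
eef_pos: [0.6084, -0.1965, 0.0093]
eef_rot: [0.0, 0.999, -0.046, 0.0]
wrist_force: [-0.1, 0.1, -0.6]
opening: 0.47
grasp_force: 0.0
```

Request:
jog_arm(
  series=[
    [[0, 0, -15, 0, 0, 0, 40], [0, 0, -20, 0, 0, 0, 40], [0, 0, -25, 0, 0, 0, 40], [-20, 0, -25, 0, 0, 0, 40], [-40, 0, -20, 0, 0, 0, 40], [-45, 0, -10, 0, 0, 0, 40], [-45, 0, 0, 0, 0, 0, 40], [-40, 0, 0, 0, 0, 0, 40], [0, 0, 0, 0, 0, 0, 40], [0, 0, 0, 0, 0, 0, 40]],
  ],
)

```text
time_s: 36.0
eef_pos: [0.4193, -0.1794, 0.1249]
eef_rot: [0.001, 0.999, -0.047, 0.001]
wrist_force: [1.0, 0.5, 1.2]
opening: 0.468
grasp_force: 0.0
```

Run:
```python
from box import *
bx()
for n in("top","side"):
    f,P,_=cam(n); P=P*1000; cv2.imwrite(f"pics/end_{n}.png",f)
    w=P[...,:2]-O; u=w@e; v=w@l; z=P[...,2]
    m=(u>-20)&(u<39)&(abs(v-12)<95)&(z>14)&(z<70)
    q=np.c_[u[m],v[m],z[m]]
    print(n,len(q),"z",np.percentile(q[:,2],[5,50,95]).round(1),"v",np.percentile(q[:,1],[1,99]).round(1))
    for c in(-60,-30,40,60,80):
        s=q[(abs(q[:,1]-c)<12)&(q[:,2]>25)]; print(c,np.percentile(s[:,0],[2,50,98]).round(1) if len(s)>3 else len(s))
    s=q[(q[:,0]<28)]; print("fin",len(s),np.percentile(s,[3,50,97],axis=0).round(1).tolist() if len(s)else'')
```

```text
t 36.00 org x -148.3 y 12.0 under 149.6 yaw-a -0.0012 Fx 1.0 Fl 0.6 Fz 1.2 T [ 0.02 -0.04  0.03] op 0.468 gf 0.0
top 414 z [16.8 40.5 52.3] v [-69.2  95.9]
-60 [34.8 35.6 38.4]
-30 [34.6 35.5 38.1]
40 [34.2 35.7 38.8]
60 [34.8 35.6 37.7]
80 [34.6 35.6 38.6]
fin 88 [[-1.0, 9.8, 15.8], [13.0, 15.8, 47.8], [27.1, 17.2, 54.5]]
side 352 z [17.  38.4 54.6] v [-75.4 100.8]
-60 [30.7 33.9 38.7]
-30 [30.3 34.4 38.8]
40 [30.1 33.3 38.6]
60 [31.3 33.3 38.7]
80 [31.4 34.2 38.6]
fin 109 [[-3.4, 7.5, 15.1], [11.2, 14.5, 36.4], [27.2, 19.9, 53.5]]
```

```bash
python3 -c "
from bench import ctrl
print(ctrl.hand_in())"
```

```text
the job is handed in; nothing more can be done
None
```

The tray is in the slot with its faceplate flush against the box, released and handed in at about 36 s; the highest force I read against the walls or box was about 7 N, and the mug, screwdriver and power brick were not touched.

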